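# Angle a tube rack past the stop post into its parking bay

### The arm

A 6-joint arm with a two-finger parallel gripper is mounted at the origin on a cart in front of the work surface, level with it; the furniture and walls round the work are solid. World frame = base frame: x ahead of the robot, y to its left, z up, the work surface at z = 0. Lengths are in mm, angles in rad, forces in N, time in s.
With the tool pointing down it reaches from about 300 to 775 mm from the base axis. Payload 14.6 kg.
Tool frame: the origin (TCP) lies between the finger pads; the fingertips stand 8 mm ahead of it and the grasp point (between the pads) lies 11 mm behind it; z points along the fingers, y is the direction in which the jaws open and shut (so a half turn about z gives the same grasp; the last joint's range is limited). The gripper opens to 94 mm and grips with 3 to 60 N. Pads are 16 mm wide; open, the fingers measure 119 mm over their backs; the gripper's body (75 mm by 177 mm) begins 78 mm behind the grasp point.
Start: joints at [1.05, 0.3, 1.521, -0, 1.321, -0.067], TCP at [241.107, 494.324, 187.246] pointing down, gripper open.
Joint ranges: [-3.03, 3.03], [-0.79, 2.21], [0.23, 2.52], [-1.04, 4.18], [0, 3.07], [-2.55, 2.55]. Speed limits (rad/s): [2.22, 2.22, 2.57, 3.14, 3.14, 3.14].

### API

Orientations are given as [roll, pitch, yaw] about the fixed x, y, z axes, in that order (R = Rz(yaw) Ry(pitch) Rx(roll)).
In Python, from cell import manip gives the robot as it stands. The module is installed in compiled form; this text tells all that it offers.
- The arm moves only by the tool send_rows, never from a script. Its argument "series" is a list that holds one entry, the list of rows, each a list of 5 numbers: the opening, from 0 (shut) to 1 (fully open), then the shift along the tool's x, y, z in mm, then the turn about the tool's z in degrees. In form: [[[gripper, dx, dy, dz, roll], ...]]. A call has 1 to 10 rows; each row is the pose to reach, as a shift and turn from the pose commanded when the call began, along the tool's axes at that moment; what a row does not reach only later rows make up. A row lasts 1/10 s, in which the tool goes at most 50 mm and 8.59 degrees, less where a joint would pass 70% of its speed; a pose out of reach is approached as far as the arm can. A call with a gripper value outside its range is refused whole. The fingers move at their own pace and stop on an object; "newtons" is the grip in N (left out, the last holds). Time passes only in rows, so rows that repeat a pose let the fingers close. It gives the time, the measured TCP pose, the force and the opening at its end, in the units of the state.
- manip.read_state(): the state, without advancing time (a new reading comes with each control period).
- manip.camera(name): name is "side" or "top"; returns a dict with "img" (480x640x3 uint8, red, green, blue), "vfov" (degrees; the focal length in pixels is half the picture's height over the tangent of half this angle, whatever the lens; pixels are square), "cx", "cy" (the principal point, pixels), "pose" (4x4, takes a point from camera to world coordinates). Camera axes: x right, y down, z forward; pixel columns grow to the right and rows downward; lengths in mm; the calibration is good to about 2 mm. A picture is of the moment at which its call begins. There is no depth.
- manip.sign_off(): hands the job in, once; it reports no verdict.
Trained networks look in a picture, given as the dict that the camera call returned (one of the last four; its "shot" number tells which), for a name from the list of things; names that differ only in an ending like _2 or _b are one class to them, and where a whole thing is asked for, a point or a joint stands for the part that bears it (a point fixed in the world has none). Each returns a list of dicts, best first, with "conf" (0 to 1); they miss things now and then, are a little off and sometimes report something else, mostly with a low value. They report only what shows in the picture. A call takes as long as a camera call. They do not tell look-alikes from the thing itself.
- manip.find_in(target, picture): "rect" ([left, top, width, height] in pixels, round what is visible of it).
- manip.silhouettes(target, picture): "pixels" (480x640 bool, what is visible of it) and "rect" ([left, top, width, height] in pixels, round what is visible of it).
The state is a dict: "clock": time; "joints": joint angles; "qd": joint speeds; "effort": joint torques, N m; "eef_pos": TCP position; "eef_rot": TCP orientation; "wrist_force": force on the tool from outside, world axes, zero at the start; "moment": the same for the moment, N m; "finger_gap": finger opening in mm.
Only numpy, scipy, OpenCV 4.12 (cv2) and the standard library are available. Lean on these libraries where they do the work, as an engineer would, in place of code of your own. Each camera call takes 0.05 s, during which the arm holds its last target. There are 200 camera calls.

### The job

Park the empty tube rack in its bay: the stop post makes the mouth too narrow for it to go in broadside, so slide and turn it by pushing, get one end in behind the post at an angle, then push the other end in, until the rack lies flush along the back fence on its feet. Only push it from outside with the fingers: do not straddle, grip, lift or tip it, and leave the other things on the worktop where they are.

Things in the scene. Friction and masses are not known exactly. Their poses are not given: they have to be found in the camera images.
- rack: empty grey grid rack for sample tubes, 62 (its x) x 180 (its y, the long way) x 56 mm high, 0.25 to 0.5 kg, standing loose on the worktop in front of the bay. Origin: centre of its underside; z up. Its ends are flat full-height plates; its long sides are a 6 mm base edge and two thin rails at 27-30 and 49-52 mm height, in one plane. It is the same either way round.
- rack_end_a (a point): middle of the rack's +y end face, at the underside (90 mm from the rack's origin)
- rack_end_b (a point): middle of the rack's -y end face, at the underside (90 mm from the rack's origin)
- bay: fixed parking bay: a U of aluminium fences, 40 mm high, 10 mm thick, on the worktop, open towards the robot. Origin: middle of the mouth line, on the worktop; x points into the bay, y left along the mouth. Inside 235 mm wide (y -117.5 to 117.5), 110 mm deep (back fence's face at x = 110 mm; side fences x 0 to 110). A thin steel strip and a flat black plug at the mouth do not catch the rack.
- post: fixed upright steel post, 20 mm diameter, 55 mm high, on the mouth line of the bay at y = +57.5 or -57.5 mm of the bay (it differs from run to run). Between the post and the farther side fence the mouth is 165 mm, less than the rack's length; between post and nearer side fence 50 mm; between post and back fence 100 mm. Origin: centre of its foot.
- slide_box: low white lidded box, 93 x 100 x 46 mm, to the left of the work; leave alone. Origin: centre of its underside
- tip_box: white lidded pipette-tip box, 92 x 122 x 50 mm, behind the bay; leave alone. Origin: centre of its underside
- tray: shallow empty white tray, 78 x 138 x 30 mm, right of the bay; leave alone. Origin: centre of its underside
- reader: small black code reader head, 37 x 62 x 30 mm, left of and behind the bay; leave alone. Origin: centre of its underside
Mind the look-alikes: they are no part of the job. Leave any pink look-alike of the rack alone.

How it is judged (in metres and radians):
On the way:
1. one end of the rack is in the bay while the other is still outside (the rack goes in at an angle) (((x of rack_end_a in the frame of bay above 0.03 m and x of rack_end_b in the frame of bay below 0 m) or (x of rack_end_b in the frame of bay above 0.03 m and x of rack_end_a in the frame of bay below 0 m))), for 0.1 s.
At the end, for the whole second after the job is handed in: the rack stands upright and at rest inside the bay with its long side along the back fence, both ends within 8 mm of touching it (x of each of rack_end_a, rack_end_b in the frame of bay above 0.071 m and x of rack in the frame of bay below 0.084 m and y of rack in the frame of bay between -0.035 and 0.035 m and height (world z) of rack below 0.006 m and angle between rack's own z axis and vertical below 0.06 rad and linear speed of rack below 0.01 m/s and angular speed of rack below 0.05 rad/s).
It fails at once if the rack is lifted off the worktop by more than 12 mm (height (world z) of rack above 0.012 m).
It fails at once if the rack is tipped by more than 14 degrees (angle between rack's own z axis and vertical above 0.25 rad).
It fails at once if the rack is straddled or gripped: the space between the fingers is over the rack and below its top (x of the grasp point in the frame of rack between -0.015 and 0.015 m and y of the grasp point in the frame of rack between -0.086 and 0.086 m and height (world z) of the grasp point below 0.062 m).
It fails at once if another thing on the worktop is moved by more than 20 mm or tipped (distance of any of slide_box, tip_box, tray, reader from where it was at the start of the episode above 0.02 m or angle between any of slide_box, tip_box, tray, reader's own z axis and vertical above 0.3 rad).
It also fails if it takes over 72 s, if anything falls off the work surface, if the arm or the gripper's body presses on something with over 40 N, if the wrist force passes 120 N, or if a joint passes its speed limit or range.

## Working session

There is one attempt and no reset: what is moved stays moved. The work goes in short steps, Python scripts to look and compute and a tool call to move; the robot and the scene stay as the last step left them, time stands still between calls to the robot, and variables do not carry over. Pictures are saved under pics/ and viewed, about 8 in all and at most 12, crops included, and the job is handed in when it is done.

Besides the shell and the picture viewer there is one more tool, called after "Call:" as name([rows], argument=value, ...), one row to a line, values as JSON. send_rows: Moves the arm, as the interface text tells. Its arguments: {"type":"object","properties":{"series":{"type":"array"},"newtons":{"type":"number"}},"required":["series"]}

```bash
mkdir -p pics; cat > h.py <<'E'
import numpy as np, cv2
from cell import manip
def f(p): return 240/np.tan(np.radians(p["vfov"])/2)
def w2p(p,X):
    T=np.linalg.inv(p["pose"]); X=np.atleast_2d(X).astype(float); c=X@T[:3,:3].T+T[:3,3]
    return np.c_[f(p)*c[:,0]/c[:,2]+p["cx"], f(p)*c[:,1]/c[:,2]+p["cy"]]
def p2w(p,uv,z=0):
    uv=np.atleast_2d(uv).astype(float); d=np.c_[(uv[:,0]-p["cx"])/f(p),(uv[:,1]-p["cy"])/f(p),np.ones(len(uv))]@p["pose"][:3,:3].T
    o=p["pose"][:3,3]; return o+d*((z-o[2])/d[:,2])[:,None]
def save(p,n): cv2.imwrite("pics/"+n,p["img"][:,:,::-1])
E
python3 - <<'E'
from h import *
s=manip.read_state(); print(s)
for n in("top","side"):
    p=manip.camera(n); save(p,n+"0.png"); print(n,p["pose"].round(2).tolist(),p["vfov"],p["cx"],p["cy"])
    for t in("rack","bay","post","slide_box","tip_box","tray","reader"):
        for r in manip.find_in(t,p)[:3]: print(t,np.round(r["rect"]),round(r["conf"],2))
E
```

```text
{'clock': 0.0, 'joints': array([ 1.05040413e+00,  3.00461947e-01,  1.52156262e+00, -2.73745677e-05,
        1.32071783e+00, -6.65727283e-02]), 'qd': array([-3.82590316e-04, -1.00722865e-03,  1.63014801e-03, -4.45758146e-05,
       -1.02225605e-03,  1.49494600e-04]), 'effort': array([-1.33416226e-03, -5.31807947e+01, -3.52733624e+01,  7.07299495e-02,
        2.43280845e-02, -9.36589277e-05]), 'eef_pos': array([240.97666462, 494.08573862, 186.69917948]), 'eef_rot': array([-3.14044369e+00, -5.00286244e-05,  2.68777995e+00]), 'wrist_force': array([0.94340961, 0.08305242, 0.62647525]), 'moment': array([0.02310202, 0.01553722, 0.01578324]), 'finger_gap': 93.8682949679174}
top [[-0.03, -0.98, 0.18, 319.19], [-1.0, 0.02, -0.02, 199.84], [0.01, -0.18, -0.98, 1451.47], [0.0, 0.0, 0.0, 1.0]] 46.75016755764881 313.0375843584407 232.9424087502129
rack [305. 262.  68.  30.] 0.92
rack [214. 276.  61.  70.] 0.75
bay [292. 198. 100.  54.] 0.94
post [314. 240.   8.   9.] 0.6
slide_box [164. 240.  43.  42.] 0.77
tip_box [286. 135.  55.  42.] 0.71
tray [405. 164.  59.  33.] 0.57
reader [213. 199.  24.  26.] 0.81
side [[1.0, -0.03, 0.03, 572.6], [-0.04, -0.53, 0.85, -721.13], [-0.01, -0.85, -0.53, 600.97], [0.0, 0.0, 0.0, 1.0]] 48.91029841892557 315.70150898909304 240.02422005044016
rack [225. 223.  46.  82.] 0.83
rack [174. 182.  83.  52.] 0.59
bay [285. 223.  79. 102.] 0.61
post [286. 239.  17.  28.] 0.54
slide_box [381. 213.  50.  59.] 0.24
tip_box [382. 213.  52.  57.] 0.77
tip_box [229. 225.  33.  80.] 0.54
tray [368. 321.  72.  85.] 0.63
reader [321. 184.  26.  25.] 0.76
reader [228. 224.  35.  80.] 0.28
```

```bash
ls -la pics
```

```text
total 704
drwxr-xr-x 2 agent agent   4096 Dec  4 23:24 .
drwxr-xr-x 3 agent agent   4096 Dec  4 23:24 ..
-rw-r--r-- 1 agent agent 388509 Dec  4 23:24 side0.png
-rw-r--r-- 1 agent agent 320903 Dec  4 23:24 top0.png
```

View pics/top0.png

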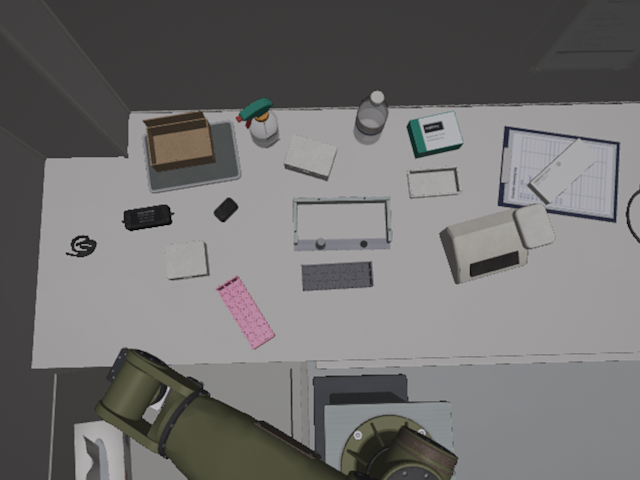

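View pics/side0.png

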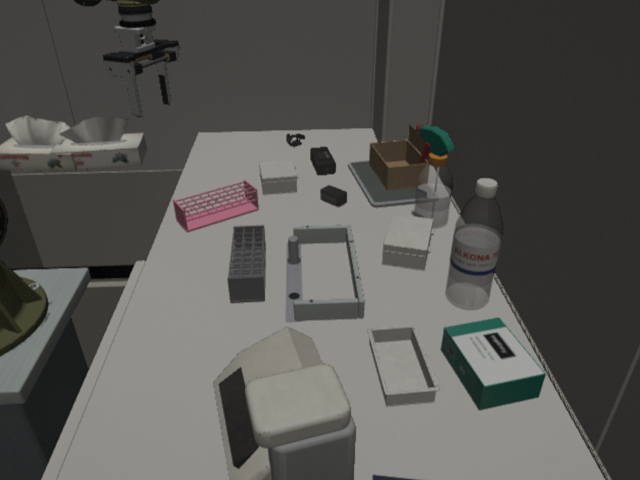

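The grey rack is at (305–373, 262–292) in the top view. The post is at (320, 243), on the left side (+y) of the bay mouth, and the pink rack at (245, 312) is a look-alike. Next I fit the poses to the silhouettes.

```bash
cat >> h.py <<'E'
from scipy.optimize import minimize
def box(x0,x1,y0,y1,h): return np.array([[x,y,z] for x in(x0,x1) for y in(y0,y1) for z in(0,h)],float)
RACK=[box(-31,31,-90,90,56)]
BAY=[box(0,120,117.5,127.5,40),box(0,120,-127.5,-117.5,40),box(110,120,-127.5,127.5,40)]
def place(B,q):
    c,s=np.cos(q[2]),np.sin(q[2]); return B@np.array([[c,-s,0],[s,c,0],[0,0,1]]).T+[q[0],q[1],0]
def render(p,boxes,q,r):
    k=4; m=np.zeros((r[3]*k,r[2]*k),np.uint8)
    for B in boxes:
        uv=(w2p(p,place(B,q))+0.5-[r[0],r[1]])*k
        cv2.fillConvexPoly(m,np.round(cv2.convexHull(uv.astype(np.float32))*16).astype(np.int32),255,shift=4)
    return cv2.resize(m,(r[2],r[3]),interpolation=cv2.INTER_AREA)/255.
def fit(obs,boxes,q0):
    def cost(v):
        q=[v[0],v[1],v[2]/100]; e=0
        for p,m,r in obs: e+=((render(p,boxes,q,r)-m)**2).sum()
        return e
    x0=np.array([q0[0],q0[1],q0[2]*100])
    for d in(15,5): 
        o=minimize(cost,x0,method="Nelder-Mead",options=dict(initial_simplex=np.r_[[x0],x0+np.eye(3)*d],xatol=.05,fatol=.05)); x0=o.x
    return np.array([x0[0],x0[1],x0[2]/100]),o.fun
def roi(rect,pad=25):
    l,t,w,h=[int(v) for v in rect]; return [max(l-pad,0),max(t-pad,0),w+2*pad,h+2*pad]
def obs(p,name,near):
    best=None
    for s in manip.silhouettes(name,p):
        m=s["pixels"]; ys,xs=np.nonzero(m); 
        if len(xs)==0: continue
        c=w2p(p,[near[0],near[1],25])[0]; d=np.hypot(xs.mean()-c[0],ys.mean()-c[1])
        if d<30 and (best is None or s["conf"]>best[0]): best=(s["conf"],m,s["rect"])
    if best is None: return None
    r=roi(best[2]); return p,best[1][r[1]:r[1]+r[3],r[0]:r[0]+r[2]].astype(float),r
E
python3 - <<'E'
from h import *
P=[manip.camera(n) for n in("top","side")]
for uv in[(338,277),(342,248),(320,248)]: print(p2w(P[0],uv)[0].round())
rc=p2w(P[0],(338,277),25)[0]; bc=p2w(P[0],(342,248))[0]
bm=bc+[60,0,0]
for nm,B,q0,nr in(("rack",RACK,(rc[0],rc[1],0),rc),("bay",BAY,(bc[0],bc[1],0),bm)):
    O=[obs(p,nm,nr) for p in P]
    for sel in([0],[1],[0,1]):
        o=[O[i] for i in sel if O[i] is not None]
        if o:
            q,e=fit(o,B,q0); print(nm,sel,q.round(3),round(e,1),[x[1].sum() for x in o])
# post
for p in P:
    for s in manip.silhouettes("post",p)[:2]:
        l,t,w,h=s["rect"]; print("post",s["rect"],s["conf"],"top",p2w(p,(l+w/2,t),55)[0].round(),"foot",p2w(p,(l+w/2,t+h),0)[0].round())
E
```

```text
[470. 113.   0.]
[547.  99.   0.]
[548. 158.   0.]
rack [0] [4.71438e+02 1.17687e+02 3.30000e-02] 46.7 [np.float64(1833.0)]
rack [1] [4.71249e+02 1.17235e+02 3.60000e-02] 76.1 [np.float64(2677.0)]
rack [0, 1] [4.71360e+02 1.17346e+02 3.40000e-02] 123.5 [np.float64(1833.0), np.float64(2677.0)]
bay [0] [ 5.58276e+02  9.86740e+01 -3.00000e-03] 1023.2 [np.float64(1890.0)]
bay [1] [ 5.57298e+02  1.00007e+02 -1.10000e-02] 949.3 [np.float64(3637.0)]
bay [0, 1] [ 5.57371e+02  9.94100e+01 -1.00000e-02] 1984.8 [np.float64(1890.0), np.float64(3637.0)]
post [283.9, 235.7, 19.7, 30.0] 0.77 top [560. 162.  55.] foot [559. 138.   0.]
post [324.0, 184.8, 22.9, 25.7] 0.49 top [659. 382.  55.] foot [657. 358.   0.]
```

```bash
python3 - <<'E'
from h import *
P=[manip.camera(n) for n in("top","side")]
q=[557.4,99.4,-.01]; ims=[]
for p,r in zip(P,[(275,185,130,120),(215,205,160,130)]):
    k=5 if r[0]==275 else 4
    im=cv2.resize(p["img"][r[1]:r[1]+r[3],r[0]:r[0]+r[2]],None,fx=k,fy=k,interpolation=cv2.INTER_CUBIC)[:,:,::-1].copy()
    im=cv2.convertScaleAbs(im,alpha=1.4)
    for B,qq,c in [(b,q,(0,0,255)) for b in BAY]+[(RACK[0],[471.4,117.3,.034],(0,255,0))]:
        uv=(w2p(p,place(B,qq))+.5-[r[0],r[1]])*k
        for a in range(8):
            for b in range(a):
                if (B[a]!=B[b]).sum()==1: cv2.line(im,tuple(uv[a].astype(int)),tuple(uv[b].astype(int)),c,1)
    ims.append(im)
cv2.imwrite("pics/o0.png",ims[0]); cv2.imwrite("pics/o1.png",ims[1])
E
```

```text
(no output)
```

View pics/o0.png

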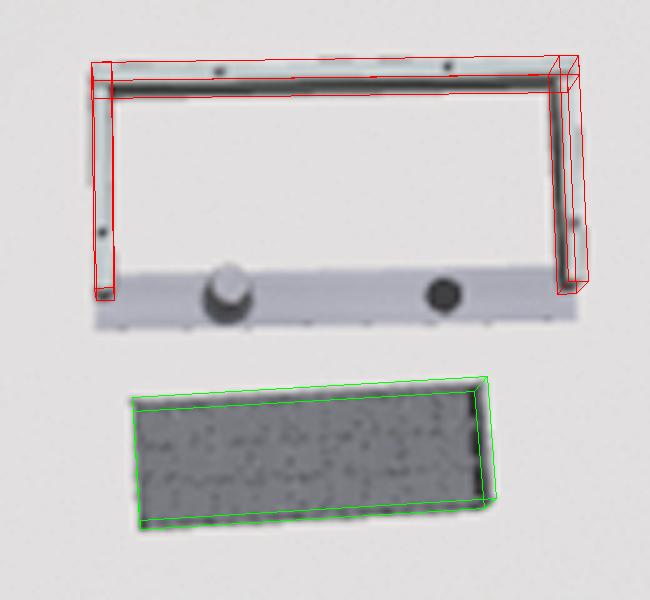

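View pics/o1.png

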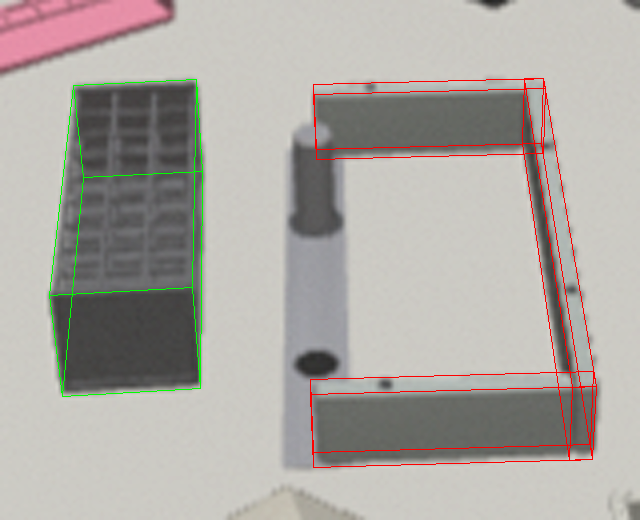

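The overlay fits the rack well and the bay within about 3 mm. I refine it by adding the strip and post to the model.

```bash
cat >> h.py <<'E'
th=np.linspace(0,2*np.pi,16,endpoint=False)
POST=np.array([[10*np.cos(t),57.5+10*np.sin(t),z] for t in th for z in(0,55)])
E
python3 - <<'E'
from h import *
P=[manip.camera(n) for n in("top","side")]
bm=[612,99]
O=[obs(p,"bay",bm) for p in P]
for w in(13,15,17):
  B=BAY+[box(-w,w,-127.5,127.5,1),POST]
  for sel in([0],[1],[0,1]):
    q,e=fit([O[i] for i in sel],B,(557,99,-.005)); print(w,sel,q.round(4),round(e,1))
r=O[0][2];
cv2.imwrite("pics/m.png",np.hstack([cv2.resize(O[0][1]*255,None,fx=3,fy=3),cv2.resize(render(P[0],B,q,r)*255,None,fx=3,fy=3)]))
p=P[1]
print(w2p(p,place(np.array([[0,57.5,55],[0,57.5,0],[0,-57.5,0.]]),q)), w2p(P[0],place(np.array([[0,57.5,55],[0,57.5,0],[0,-57.5,0.]]),q)))
E
```

```text
13 [0] [ 5.584255e+02  9.883580e+01 -6.200000e-03] 338.5
13 [1] [ 5.571321e+02  9.841980e+01 -1.210000e-02] 595.7
13 [0, 1] [ 5.576696e+02  9.888050e+01 -6.900000e-03] 974.0
15 [0] [ 5.584344e+02  9.876190e+01 -5.300000e-03] 277.0
15 [1] [ 5.5723e+02  9.8167e+01 -7.0000e-03] 555.8
15 [0, 1] [ 5.577923e+02  9.880640e+01 -5.900000e-03] 873.1
17 [0] [ 5.584917e+02  9.865930e+01 -3.300000e-03] 348.0
17 [1] [ 5.573806e+02  9.831520e+01 -6.800000e-03] 641.3
17 [0, 1] [ 5.577895e+02  9.887540e+01 -6.000000e-03] 1005.8
[[292.57961152 237.37621258]
 [293.4887881  260.56685175]
 [293.47009335 296.1567325 ]] [[320.88273013 240.69498894]
 [320.34157938 244.21052744]
 [363.66988594 243.40265363]][ WARN:0@7.917] global loadsave.cpp:1063 imwrite_ Unsupported depth image for selected encoder is fallbacked to CV_8U.
```

```bash
cat >> h.py <<'E'
BQ=np.array([557.8,98.8,-.006])
def go(*wps):
    """waypoints (x,y,z,yaw_deg) world -> tool shifts from present pose"""
    s=manip.read_state(); p=s["eef_pos"]; y=s["eef_rot"][2]
    print("at",p.round(1),"yaw",round(np.degrees(y)%360,1),"t",round(s["clock"],2),"F",s["wrist_force"].round(1),"gap",round(s["finger_gap"]))
    tx=np.array([np.cos(y),np.sin(y)]); ty=np.array([np.sin(y),-np.cos(y)])
    for w in wps:
        d=np.array(w[:2])-p[:2]; print(w,"->",np.round([d@tx,d@ty,p[2]-w[2],(np.degrees(y)-w[3]+180)%360-180],1))
def rack(prev):
    """rack pose, world and bay frame"""
    O=[]
    for n in("top","side"):
        p=manip.camera(n); o=obs(p,"rack",prev)
        if o is not None: O.append(o)
    q,e=fit(O,RACK,prev); c,s=np.cos(BQ[2]),np.sin(BQ[2]); d=q[:2]-BQ[:2]
    fr=lambda d:np.array([c*d[0]+s*d[1],-s*d[0]+c*d[1]])
    a=np.array([-np.sin(q[2]),np.cos(q[2])])
    print("rack",q[:2].round(1),"deg",round(np.degrees(q[2]),1),"bay uv",fr(d).round(1),"A",fr(d+90*a).round(1),"B",fr(d-90*a).round(1),"cost",round(e),"n",len(O)); return q
def rp(q,s,o):
    """world point: s along rack y, o along rack x"""
    a=np.array([-np.sin(q[2]),np.cos(q[2])]);n=np.array([np.cos(q[2]),np.sin(q[2])]); return (q[:2]+s*a+o*n).round(1)
E
python3 -c "
from h import *
go((540,42,140,154),(540,42,16,154),(414,48,16,154))"
```

```text
at [241.1 494.3 187.3] yaw 154.0 t 1.5 F [ 0.4 -0.4 -0.2] gap 94
(540, 42, 140, 154) -> [-466.9 -275.5   47.3   -0. ]
(540, 42, 16, 154) -> [-466.9 -275.5  171.3   -0. ]
(414, 48, 16, 154) -> [-351.1 -325.4  171.3   -0. ]
```

Call:
send_rows([
  [[0,-467,-275.5,47,0],[0,-467,-275.5,47,0],[0,-467,-275.5,47,0],[0,-467,-275.5,47,0],[0,-467,-275.5,47,0],[0,-467,-275.5,47,0],[0,-467,-275.5,47,0],[0,-467,-275.5,47,0],[0,-467,-275.5,47,0],[0,-467,-275.5,47,0]],
], newtons=20)

```text
clock: 2.5
eef_pos: [516.7, 76.8, 144.1]
eef_rot: [3.141, 0.0, 2.688]
wrist_force: [-0.6, 0.9, 0.7]
finger_gap: 17.7
```

```bash
python3 -c "
from h import *
go((540,42,140,154),(540,42,16,154))"
```

```text
at [516.7  76.8 144.1] yaw 154.0 t 2.5 F [-0.6  0.9  0.7] gap 18
(540, 42, 140, 154) -> [-36.2 -21.    4.1  -0. ]
(540, 42, 16, 154) -> [-36.2 -21.  128.1  -0. ]
```

Call:
send_rows([
  [[0,-36,-21,4,0],[0,-36,-21,4,0],[0,-36,-21,40,0],[0,-36,-21,80,0],[0,-36,-21,115,0],[0,-36,-21,128,0],[0,-36,-21,128,0]],
])

```text
clock: 3.2
eef_pos: [538.1, 44.5, 15.1]
eef_rot: [-3.14, -0.002, 2.688]
wrist_force: [0.4, 0.1, 0.2]
finger_gap: 0.4
```

```bash
python3 -c "
from h import *
go((512,42,16,154),(462,36,16,154),(414,48,16,154))"
```

```text
at [538.1  44.5  15.1] yaw 154.0 t 3.2 F [0.4 0.1 0.2] gap 0
(512, 42, 16, 154) -> [ 22.3 -13.7  -0.9   0. ]
(462, 36, 16, 154) -> [ 64.7 -41.   -0.9   0. ]
(414, 48, 16, 154) -> [113.1 -51.2  -0.9   0. ]
```

Call:
send_rows([
  [[0,13,-8,-1,0],[0,21,-13,-1,0],[0,28,-18,-1,0],[0,35,-22,-1,0],[0,42,-27,-1,0],[0,49,-31,-1,0],[0,56,-36,-1,0],[0,63,-40,-1,0],[0,70,-43,-1,0],[0,76,-45,-1,0]],
])

```text
clock: 4.2
eef_pos: [450.1, 36.9, 17.0]
eef_rot: [-3.141, -0.0, 2.688]
wrist_force: [1.7, -1.3, 0.3]
finger_gap: 0.4
```

```bash
python3 -c "
from h import *
q=rack([471-15,117,-.2]); print(q)
for s in(-70,-80): print(rp(q,s,41))
go((414,48,16,154))"
```

```text
rack [449.8 119. ] deg -30.8 bay uv [-108.1   19.5] A [-62.5  97.1] B [-153.8  -58. ] cost 1849 n 2
[449.77030125 118.97457966  -0.5377427 ]
[449.1  37.9]
[444.   29.3]
at [450.7  37.1  17. ] yaw 154.0 t 4.4 F [-0.3 -0.2  0.7] gap 0
(414, 48, 16, 154) -> [37.8 -6.3  1.   0. ]
```

Call:
send_rows([
  [[0,7,-2,0,0],[0,14,-3,0,0],[0,21,-4,0,0],[0,28,-5,0,0],[0,34,-6,0,0],[0,37,-6,0,0],[0,37,-6,0,0],[0,28,-14,0,0],[0,20,-22,0,0]],
])

```text
clock: 5.3
eef_pos: [423.7, 25.2, 17.0]
eef_rot: [-3.142, -0.0, 2.688]
wrist_force: [-0.0, -0.3, 0.6]
finger_gap: 0.4
```

```bash
python3 -c "
from h import *
q=rack([435,117,-.7]); print(q)
go((440,20,140,154))
for o in(-60,-42): print(rp(q,0,o))
"
```

```text
rack [434.7 124.3] deg -48.7 bay uv [-123.2   24.8] A [-56.   84.6] B [-190.5  -35. ] cost 1740 n 2
[434.72492476 124.30898957  -0.85010715]
at [423.3  25.5  16.9] yaw 153.9 t 5.5 F [-0.1 -0.1 -0.2] gap 0
(440, 20, 140, 154) -> [-1.740e+01  2.400e+00 -1.231e+02 -1.000e-01]
[395.1 169.4]
[407.  155.9]
```

Call:
send_rows([
  [[0,0,0,-50,0],[0,0,0,-100,0],[0.5,0,0,-125,0],[1,-10,-20,-125,8],[1,-10,-60,-125,16],[1,-10,-105,-125,22.6],[1,-10,-145,-125,22.6],[1,-10,-145,-125,22.6]],
])

```text
clock: 6.3
eef_pos: [367.2, -111.4, 142.1]
eef_rot: [-3.141, 0.0, 2.289]
wrist_force: [0.7, 0.6, 0.9]
finger_gap: 44.8
```

```bash
python3 -c "
from h import *
q=rack([435,124,-.85]); print(q)
yw=np.degrees(q[2])+180
for o in(-65,-40,85): print(o,rp(q,0,o))
go((*rp(q,0,-65),140,yw),(*rp(q,0,-65),16,yw))
"
```

```text
rack [435.4 125. ] deg -48.2 bay uv [-122.6   25.5] A [-55.8  85.8] B [-189.3  -34.9] cost 709 n 2
[435.37974708 124.99441829  -0.84189983]
-65 [392.1 173.5]
-40 [408.7 154.8]
85 [492.   61.6]
at [ 369.  -108.1  142. ] yaw 131.4 t 6.5 F [ 0.7  0.  -0.1] gap 61
(np.float64(392.1), np.float64(173.5), 140, np.float64(131.76269276574942)) -> [195.8 203.7   2.   -0.3]
(np.float64(392.1), np.float64(173.5), 16, np.float64(131.76269276574942)) -> [195.8 203.7 126.   -0.3]
```

Call:
send_rows([
  [[1,196,204,2,0],[1,196,204,2,0],[1,196,204,2,0],[1,196,204,2,0],[1,196,204,2,0],[1,196,204,2,0],[1,196,204,40,0],[1,196,204,80,0],[1,196,204,115,0],[1,196,204,126,0]],
])

```text
clock: 7.5
eef_pos: [390.0, 173.8, 13.2]
eef_rot: [-3.137, -0.002, 2.296]
wrist_force: [0.0, 0.1, -0.7]
finger_gap: 94.3
```

```bash
python3 -c "
from h import *
q=np.array([435.4,125,-.842])
go((*rp(q,0,-39),16,131.8),(*rp(q,0,85),16,131.8))
"
```

```text
at [390.  173.8  13.2] yaw 131.5 t 7.5 F [ 0.   0.1 -0.7] gap 94
(np.float64(409.4), np.float64(154.1), 16, 131.8) -> [-27.6   1.5  -2.8  -0.3]
(np.float64(492.0), np.float64(61.6), 16, 131.8) -> [-151.6    2.    -2.8   -0.3]
```

Now the two-finger broadside push along tool −x.

Call:
send_rows([
  [[1,-10,1,-1,0],[1,-18,1,-1,0],[1,-26,1,-1,0],[1,-34,1,-1,0],[1,-42,1,-1,0],[1,-50,1,-1,0],[1,-58,1,-1,0],[1,-66,1,-1,0],[1,-74,1,-1,0],[1,-82,1,-1,0]],
])

```text
clock: 8.5
eef_pos: [447.9, 112.0, 18.3]
eef_rot: [3.14, 0.0, 2.293]
wrist_force: [-4.5, 4.5, 6.1]
finger_gap: 94.4
```

```bash
python3 -c "
from h import *
q=rack([471,88,-.842])
go((*rp(q,0,-39),16,131.8))
"
```

```text
rack [472.9  79.5] deg -48.6 bay uv [-84.7 -19.8] A [-17.5  40.1] B [-152.   -79.7] cost 1899 n 2
at [447.5 112.   17.6] yaw 131.4 t 8.7 F [ 0.4  0.2 -0.3] gap 94
(np.float64(447.2), np.float64(108.8), 16, 131.8) -> [-2.2 -2.4  1.6 -0.4]
```

Call:
send_rows([
  [[1,-8,0,1,0],[1,-16,0,1,0],[1,-24,0,1,0],[1,-32,0,1,0],[1,-40,0,1,0],[1,-48,0,1,0],[1,-56,0,1,0],[1,-64,0,1,0],[1,-66,0,1,0],[1,-40,0,1,0]],
])

```text
clock: 9.7
eef_pos: [474.7, 81.2, 16.2]
eef_rot: [3.141, 0.001, 2.291]
wrist_force: [0.6, 0.7, 0.4]
finger_gap: 93.9
```

```bash
python3 -c "
from h import *
q=rack([515,30,-.842])
go((*rp(q,-130,0),140,np.degrees(q[2])+270))
p=manip.camera('top'); save(p,'t1.png')
"
```

```text
rack [521.1  26.4] deg -48.5 bay uv [-36.2 -72.6] A [ 30.8 -12.5] B [-103.3 -132.6] cost 1586 n 1
at [473.7  82.4  16.2] yaw 131.5 t 9.9 F [0.6 0.  0.7] gap 94
(np.float64(423.8), np.float64(-59.7), 140, np.float64(221.49817904976558)) -> [ -73.4 -131.5 -123.8  -90. ]
```

View pics/t1.png

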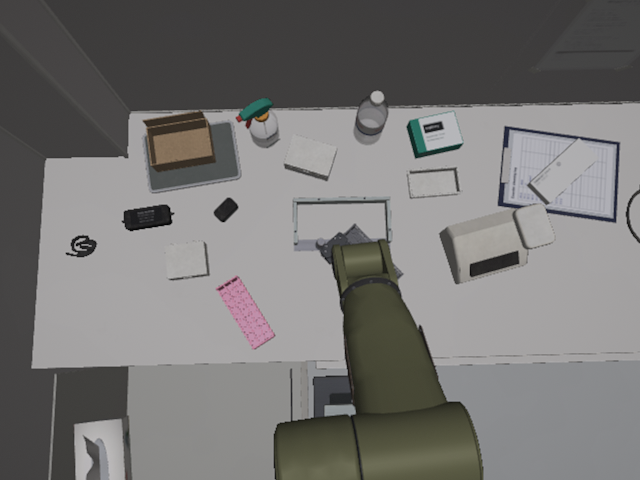

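Call:
send_rows([
  [[1,5,0,-40,0],[0.6,5,0,-85,0],[0.3,5,0,-124,0],[0,-20,-40,-124,0],[0,-50,-85,-124,0],[0,-73,-130,-124,0],[0,-73,-175,-124,0],[0,-73,-200,-124,0],[0,-73,-200,-124,0]],
])

```text
clock: 10.85
eef_pos: [370.5, -106.7, 140.4]
eef_rot: [-3.142, 0.001, 2.29]
wrist_force: [0.0, 0.7, 0.0]
finger_gap: 33.3
```

```bash
python3 -c "
from h import *
q=rack([520,27,-.842]);print(q)
yw=np.degrees(q[2])+180
go((*rp(q,-124,0),140,yw),(*rp(q,-124,0),16,yw),(*rp(q,-103,0),16,yw),(*rp(q,-33,0),16,yw))
"
```

```text
rack [516.2  31.2] deg -48.3 bay uv [-41.2 -67.9] A [25.6 -7.5] B [-108.  -128.2] cost 775 n 2
[516.21287128  31.17716739  -0.84223947]
at [ 372.4 -104.5  140.2] yaw 131.4 t 11.05 F [0.6 0.6 1.1] gap 18
(np.float64(423.7), np.float64(-51.4), 140, np.float64(131.74323314551702)) -> [ 5.9 73.6  0.2 -0.3]
(np.float64(423.7), np.float64(-51.4), 16, np.float64(131.74323314551702)) -> [  5.9  73.6 124.2  -0.3]
(np.float64(439.4), np.float64(-37.4), 16, np.float64(131.74323314551702)) -> [  6.   94.6 124.2  -0.3]
(np.float64(491.6), np.float64(9.2), 16, np.float64(131.74323314551702)) -> [  6.4 164.6 124.2  -0.3]
```

Call:
send_rows([
  [[0,6,40,0,0],[0,6,68,0,0],[0,6,68,45,0],[0,6,68,90,0],[0,6,68,120,0],[0,6,68,124,0],[0,6,68,124,0]],
])

```text
clock: 11.75
eef_pos: [419.1, -54.7, 16.2]
eef_rot: [-3.141, -0.001, 2.294]
wrist_force: [-0.1, 0.3, 0.8]
finger_gap: 0.6
```

Call:
send_rows([
  [[0,0,10,0,0],[0,0,19,0,0],[0,0,25,0,0],[0,0,32,0,0],[0,0,39,0,0],[0,0,46,0,0],[0,0,53,0,0],[0,0,60,0,0],[0,0,64,0,0],[0,0,64,0,0]],
])

```text
clock: 12.75
eef_pos: [467.2, -12.5, 16.2]
eef_rot: [3.141, 0.0, 2.294]
wrist_force: [-0.1, -0.6, -1.2]
finger_gap: 0.3
```

```bash
python3 -c "
from h import *
q=rack([540,55,-.842]);print(q)
yw=np.degrees(q[2])+180
go((*rp(q,-103,0),16,yw))
"
```

```text
rack [542.8  55.8] deg -49.5 bay uv [-14.7 -43.1] A [53.4 15.8] B [ -82.8 -102. ] cost 580 n 1
[542.80888553  55.7934527   -0.86391409]
at [466.8 -12.9  16.1] yaw 131.4 t 12.95 F [ 0.3 -0.2 -0.4] gap 1
(np.float64(464.5), np.float64(-11.1), 16, np.float64(130.50136890566873)) -> [ 2.8 -0.6  0.1  0.9]
```

Call:
send_rows([
  [[0,0,7,0,0],[0,0,14,0,0],[0,0,21,0,0],[0,0,28,0,0],[0,0,32,0,0],[0,0,32,0,0],[0,0,10,0,0],[0,0,-5,0,0],[0,0,-5,-50,0],[0,0,-5,-90,0]],
])

```text
clock: 13.95
eef_pos: [462.5, -16.7, 107.6]
eef_rot: [-3.141, -0.0, 2.292]
wrist_force: [2.4, 1.0, 0.9]
finger_gap: 0.4
```

```bash
python3 -c "
from h import *
q=rack([565,76,-.86]);print(q)
p=manip.camera('side'); save(p,'s2.png')
go((*rp(q,-70,-70),110,160),(*rp(q,-70,-70),16,160),(*rp(q,-70,-42),16,160))
"
```

```text
rack [566.7  76.9] deg -48.5 bay uv [  9.1 -21.8] A [76.2 38.2] B [-58.  -81.8] cost 1013 n 2
[566.73960459  76.93223694  -0.84714668]
at [462.6 -16.3 105.4] yaw 131.4 t 14.2 F [ 0.6 -0.6  0. ] gap 0
(np.float64(467.9), np.float64(83.0), 110, 160) -> [ 71.   69.6  -4.6 -28.6]
(np.float64(467.9), np.float64(83.0), 16, 160) -> [ 71.   69.6  89.4 -28.6]
(np.float64(486.5), np.float64(62.1), 16, 160) -> [ 43.1  69.8  89.4 -28.6]
```

View pics/s2.png

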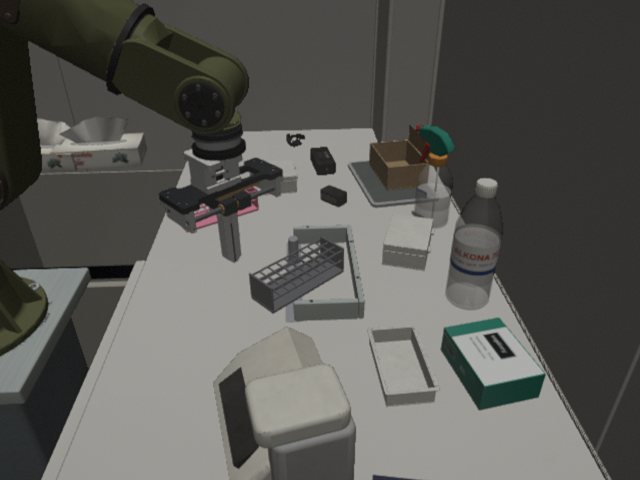

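Call:
send_rows([
  [[0,40,20,0,0],[0,71,62,0,0],[0,71,69,0,0],[0,71,69,45,0],[0,71,69,80,0],[0,71,69,89,0],[0,60,69,89,0],[0,52,69,89,0],[0,45,69,89,0],[0,40,69,89,0]],
])

```text
clock: 15.2
eef_pos: [489.4, 58.7, 18.2]
eef_rot: [3.14, 0.001, 2.293]
wrist_force: [-2.6, 1.6, 2.5]
finger_gap: 0.6
```

Call:
send_rows([
  [[0,-6,0,0,0],[0,-12,0,0,0],[0,-18,0,0,0],[0,-20,0,0,0],[0,-20,0,0,0],[0,15,0,0,0],[0,15,0,-45,0],[0,15,0,-90,0]],
])

```text
clock: 16.0
eef_pos: [477.4, 71.1, 107.6]
eef_rot: [-3.14, -0.001, 2.294]
wrist_force: [0.5, 0.6, 0.9]
finger_gap: 0.5
```

```bash
python3 -c "
from h import *
q=rack([570,74,-.7]);print(q)
yw=np.degrees(q[2])+180
go((*rp(q,-125,14),105,yw),(*rp(q,-125,14),16,yw),(*rp(q,-103,14),16,yw))
"
```

```text
rack [576.7  69.8] deg -39.2 bay uv [ 19.  -28.9] A [75.5 41.2] B [-37.5 -99. ] cost 1731 n 2
[576.65067832  69.78040332  -0.68439356]
at [478.9  70.7 107.6] yaw 131.4 t 16.2 F [ 0.   0.2 -0.4] gap 1
(np.float64(508.5), np.float64(-35.9), 105, np.float64(140.78713723232121)) -> [-99.6 -48.3   2.6  -9.4]
(np.float64(508.5), np.float64(-35.9), 16, np.float64(140.78713723232121)) -> [-99.6 -48.3  91.6  -9.4]
(np.float64(522.4), np.float64(-18.9), 16, np.float64(140.78713723232121)) -> [-96.  -26.6  91.6  -9.4]
```

Call:
send_rows([
  [[0,-45,-22,0,-4],[0,-85,-45,0,-9.4],[0,-100,-52,0,-9.4],[0,-100,-52,45,-9.4],[0,-100,-52,85,-9.4],[0,-100,-52,91,-9.4],[0,-100,-52,91,-9.4]],
])

```text
clock: 16.9
eef_pos: [504.8, -38.6, 15.0]
eef_rot: [-3.14, -0.003, 2.457]
wrist_force: [0.7, -0.2, -0.0]
finger_gap: 0.4
```

```bash
python3 -c "
from h import *
q=rack([576,69,-.68]);print(q)
yw=np.degrees(q[2])+180
go((*rp(q,-103,14),16,yw),(*rp(q,-65,14),16,yw))
"
```

```text
rack [577.1  70. ] deg -38.9 bay uv [ 19.5 -28.7] A [75.6 41.7] B [-36.6 -99.1] cost 1321 n 2
[577.10511117  69.95633984  -0.67873214]
at [506.6 -38.7  17.7] yaw 140.8 t 17.1 F [-0.7 -0.4  0.3] gap 1
(np.float64(523.3), np.float64(-19.0), 16, np.float64(141.11151283242805)) -> [-0.5 25.9  1.7 -0.3]
(np.float64(547.2), np.float64(10.6), 16, np.float64(141.11151283242805)) -> [-0.3 63.9  1.7 -0.3]
```

Call:
send_rows([
  [[0,0,12,1,0],[0,0,22,1,0],[0,0,27,1,0],[0,0,32,1,0],[0,0,37,1,0],[0,0,42,1,0],[0,0,47,1,0],[0,0,52,1,0],[0,0,57,1,0],[0,0,57,1,0]],
])

```text
clock: 18.1
eef_pos: [541.5, 5.1, 15.2]
eef_rot: [-3.14, -0.0, 2.458]
wrist_force: [-4.0, -5.8, 6.1]
finger_gap: 0.4
```

```bash
python3 -c "
from h import *
q=rack([590,90,-.6]);print(q)
yw=np.degrees(q[2])+180
go((*rp(q,-103,14),16,yw),(*rp(q,-65,14),16,yw))
"
```

```text
rack [588.9  96.1] deg -37.3 bay uv [31.1 -2.6] A [85.2 69.4] B [-23.  -74.5] cost 497 n 1
[588.91417808  96.053166    -0.65100856]
at [541.5   5.1  15.2] yaw 140.8 t 18.3 F [-4.1 -5.8  3.5] gap 1
(np.float64(537.6), np.float64(5.6), 16, np.float64(142.69995732667542)) -> [ 3.3 -2.1 -0.8 -1.9]
(np.float64(560.7), np.float64(35.9), 16, np.float64(142.69995732667542)) -> [ 4.6 36.  -0.8 -1.9]
```

Call:
send_rows([
  [[0,1,3,0,0],[0,2,6,0,0],[0,3,9,0,0],[0,4,12,0,0],[0,5,15,0,0],[0,6,18,0,0],[0,7,21,0,0],[0,8,24,0,0],[0,9,27,0,0]],
])

```text
clock: 19.2
eef_pos: [551.4, 31.3, 15.2]
eef_rot: [-3.139, 0.0, 2.458]
wrist_force: [-12.5, -24.6, 10.4]
finger_gap: 0.5
```

```bash
python3 -c "
from h import *
q=rack([592,115,-.6]);print(q)
yw=np.degrees(q[2])+180
go((*rp(q,-103,14),16,yw),(*rp(q,-70,-70),110,160),(*rp(q,-70,-70),16,160))
"
```

```text
rack [594.4 124.2] deg -31.4 bay uv [36.5 25.6] A [ 82.9 102.8] B [ -9.9 -51.5] cost 1296 n 2
[ 5.94421924e+02  1.24220025e+02 -5.47584768e-01]
at [551.3  31.1  15.2] yaw 140.8 t 19.4 F [ -5.1 -10.8   5.5] gap 0
(np.float64(552.8), np.float64(29.0), 16, np.float64(148.62570387971678)) -> [-2.5 -0.7 -0.8 -7.8]
(np.float64(498.2), np.float64(100.9), 110, 160) -> [ 85.3  20.5 -94.8 -19.2]
(np.float64(498.2), np.float64(100.9), 16, 160) -> [ 85.3  20.5  -0.8 -19.2]
```

Call:
send_rows([
  [[0,-3,-15,0,0],[0,0,-25,-20,0],[0,0,-25,-65,0],[0,15,-15,-95,-5],[0,45,0,-95,-12],[0,75,15,-95,-19],[0,85,20,-95,-19],[0,85,20,-50,-19],[0,85,20,-8,-19],[0,85,20,-1,-19]],
])

```text
clock: 20.4
eef_pos: [496.0, 100.4, 12.2]
eef_rot: [-3.138, -0.006, 2.786]
wrist_force: [0.8, -0.3, -0.0]
finger_gap: 0.6
```

```bash
python3 -c "
from h import *
q=rack([594,124,-.55]);print(q)
go((525,91,16,160),(540,72,16,160),(558,55,16,160),(576,41,16,160),(595,31,16,160))
"
```

```text
rack [594.9 123.4] deg -31.2 bay uv [37.  24.9] A [ 83.1 102.2] B [ -9.1 -52.4] cost 1192 n 2
[ 5.94936120e+02  1.23430271e+02 -5.43728191e-01]
at [499.6 101.1  17.8] yaw 159.7 t 20.6 F [ 0.2 -0.6  0.4] gap 1
(525, 91, 16, 160) -> [-27.3  -0.7   1.8  -0.3]
(540, 72, 16, 160) -> [-48.  -13.3   1.8  -0.3]
(558, 55, 16, 160) -> [-70.7 -23.    1.8  -0.3]
(576, 41, 16, 160) -> [-92.5 -29.9   1.8  -0.3]
(595, 31, 16, 160) -> [-113.8  -32.7    1.8   -0.3]
```

Call:
send_rows([
  [[0,-16,-1,0,0],[0,-27,-1,0,0],[0,-34,-5,0,0],[0,-41,-9,0,0],[0,-48,-13,0,0],[0,-55,-16,0,0],[0,-62,-19,0,0],[0,-69,-22,0,0],[0,-71,-23,0,0]],
])

```text
clock: 21.5
eef_pos: [557.7, 54.6, 16.0]
eef_rot: [-3.142, 0.0, 2.789]
wrist_force: [-0.6, 1.0, 0.1]
finger_gap: 0.2
```

```bash
python3 -c "
from h import *
q=rack([615,120,-.26]);print(q)
go((576,41,16,160),(595,31,16,160))
"
```

```text
rack [607.5 110.3] deg -7.8 bay uv [49.6 11.8] A [ 61.3 101.1] B [ 37.8 -77.4] cost 1298 n 2
[ 6.07463707e+02  1.10346201e+02 -1.36867710e-01]
at [557.2  55.2  16. ] yaw 159.8 t 21.7 F [-0.8 -0.3  0.1] gap 0
(576, 41, 16, 160) -> [-22.6  -6.8  -0.   -0.2]
(595, 31, 16, 160) -> [-43.9  -9.6  -0.   -0.2]
```

Call:
send_rows([
  [[0,15,5,0,0],[0,28,12,0,-5],[0.4,33,12,0,-12],[0.8,33,12,0,-20],[0.8,33,12,0,-20],[0.8,33,12,0,-20],[0.8,33,12,0,-20]],
])

```text
clock: 22.4
eef_pos: [530.4, 77.8, 16.0]
eef_rot: [-3.142, 0.0, 3.135]
wrist_force: [0.3, 0.2, -0.3]
finger_gap: 37.1
```

```bash
python3 -c "
from h import *
q=rack([607,110,-.137]);print(q)
go((545,77,16,179.7),(597,77,16,179.7))
"
```

```text
rack [608.3 114.7] deg -8.5 bay uv [50.4 16.2] A [ 63.2 105.3] B [ 37.6 -72.9] cost 1198 n 2
[ 6.08293915e+02  1.14676208e+02 -1.48724939e-01]
at [530.3  77.8  16. ] yaw 179.7 t 22.6 F [ 0.2 -0.6 -0.7] gap 53
(545, 77, 16, 179.7) -> [-14.7  -0.7   0.    0. ]
(597, 77, 16, 179.7) -> [-66.7  -0.5   0.    0. ]
```

Call:
send_rows([
  [[0.8,0,0,0,0],[0.8,-5,0,0,0],[0.8,-12,0,0,0],[0.8,-19,0,0,0],[0.8,-26,0,0,0],[0.8,-33,0,0,0],[0.8,-40,0,0,0],[0.8,-47,0,0,0],[0.8,-54,0,0,0],[0.8,-58,0,0,0]],
])

```text
clock: 23.6
eef_pos: [588.8, 77.7, 16.0]
eef_rot: [3.142, -0.0, 3.138]
wrist_force: [-3.1, 0.3, 0.8]
finger_gap: 75.6
```

Call:
send_rows([
  [[0.8,-2,0,0,0],[0.8,-4,0,0,0],[0.8,-6,0,0,0],[0.8,-7,0,0,0]],
])

```text
clock: 24.0
eef_pos: [595.4, 77.6, 16.1]
eef_rot: [3.142, 0.0, 3.138]
wrist_force: [-2.5, 0.4, -0.7]
finger_gap: 75.4
```

```bash
python3 -c "
from h import *
q=rack([634,114,0]);print(q)
go((600,77,16,179.7))
"
```

```text
rack [635.7 113.8] deg -1.3 bay uv [77.8 15.5] A [ 79.3 105.5] B [ 76.2 -74.5] cost 1716 n 2
[ 6.35673206e+02  1.13833035e+02 -2.32453771e-02]
at [595.4  77.6  16. ] yaw 179.8 t 24.2 F [-1.3  0.5 -1.2] gap 75
(600, 77, 16, 179.7) -> [-4.6 -0.6  0.   0.1]
```

Force is still low, so I creep on until the back fence resists.

Call:
send_rows([
  [[0.8,-1,0,0,0],[0.8,-2,0,0,0],[0.8,-3,0,0,0],[0.8,-3,0,0,0]],
])

```text
clock: 24.6
eef_pos: [597.0, 77.8, 15.9]
eef_rot: [3.141, -0.004, 3.138]
wrist_force: [-12.5, 0.3, 6.6]
finger_gap: 75.1
```

Call:
send_rows([
  [[0.8,-1,0,0,0],[0.8,-2,0,0,0],[0.8,-2,0,0,0]],
])

```text
clock: 24.9
eef_pos: [597.2, 77.9, 15.9]
eef_rot: [3.141, -0.008, 3.138]
wrist_force: [-27.0, 0.5, 16.5]
finger_gap: 75.4
```

Call:
send_rows([
  [[0.8,4,0,0,0],[0.8,15,0,0,0],[0.8,45,0,0,0],[0.8,70,0,0,0],[0.8,70,0,-50,0],[0.8,70,0,-100,0],[0.8,100,40,-130,0],[0.8,130,80,-130,0],[0.8,150,125,-130,0],[0.8,160,170,-130,0]],
])

```text
clock: 25.9
eef_pos: [440.6, 247.3, 147.2]
eef_rot: [3.141, 0.002, 3.137]
wrist_force: [1.2, -0.6, 0.1]
finger_gap: 75.3
```

```bash
python3 -c "
from h import *
q=rack([637,114,0]);print(q); go()
a=manip.camera('top');b=manip.camera('side')
c=lambda p,r:cv2.resize(p['img'][r[1]:r[1]+r[3],r[0]:r[0]+r[2]],(400,400*r[3]//r[2]),interpolation=cv2.INTER_CUBIC)[:,:,::-1]
cv2.imwrite('pics/f.png',np.hstack([c(a,(280,180,120,90)),c(b,(260,210,120,90))]))
for p in(a,b):
  for t in('slide_box','tip_box','tray','reader'):
    print(t,[(np.round(r['rect']),round(r['conf'],2)) for r in manip.find_in(t,p)[:1]])
"
```

```text
rack [635.9 115.6] deg -0.0 bay uv [78.  17.2] A [ 77.6 107.2] B [ 78.5 -72.8] cost 170 n 2
[ 6.35935880e+02  1.15556589e+02 -7.32823939e-04]
at [441.5 246.6 146.3] yaw 179.9 t 26.1 F [ 0.5 -1.   0.5] gap 75
slide_box [(array([165., 241.,  43.,  41.]), 0.56)]
tip_box [(array([285., 134.,  54.,  45.]), 0.72)]
tray [(array([407., 164.,  55.,  33.]), 0.8)]
reader []
slide_box []
tip_box [(array([382., 215.,  50.,  57.]), 0.6)]
tray [(array([364., 320.,  74.,  87.]), 0.93)]
reader [(array([322., 187.,  25.,  23.]), 0.8)]
```

View pics/f.png

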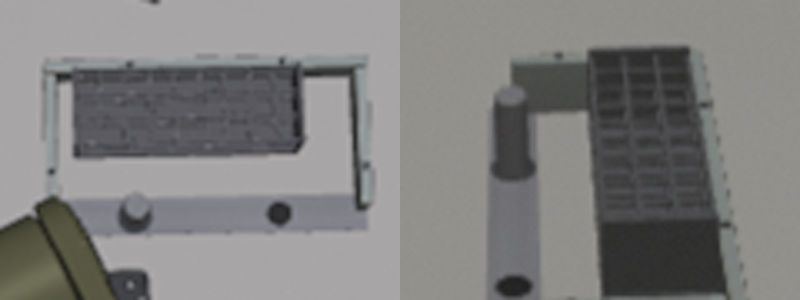

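The rack lies flush along the back fence: both ends at x ≈ 78 mm, y ≈ 17 mm, upright. The other items are where they were.

```bash
python3 -c "
from h import *
print(manip.sign_off())"
```

```text
the job is handed in; nothing more can be done
None
```

The rack is parked flush along the back fence of the bay and the job is handed in, about 26 s into the 72 s allowed; no verdict was reported.

**How it went:** I turned the rack about 48° with closed fingers and moved it sideways past the post with a two-finger push. I then pushed it endwise so its left end went in behind the post. Next I slid that end along the back fence, swung the right end in, and pressed the rack home until the fence resisted at about 27 N.

**Last checks:**
- **Rack pose:** Both cameras together put the rack's centre at x = 78.0 mm, y = 17.2 mm in the bay frame. Its ends are at x = 77.6 and 78.5 mm, above the 71 mm needed. It looks upright in both views.
- **Angled entry:** End A was at x = +76 mm while end B was at −58 mm.
- **Other things:** The slide box, tip box and tray are within about 4 pixels of where they started in the views that showed them. The reader was found only in the side view and the slide box only in the top view, in both cases where it had been before.
- **Disagreements:** Mid-task rack fits were off by a few mm while the arm hid part of the rack; the final fit was clear in both views. The bay position came from images alone, and the two cameras disagree on it by about 1 mm.

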